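# Pack the three-tier pastry gift box

## Task

Pack the three-tier gift box on its base: first the tray of brown mooncakes at the bottom, then the tray of green bean cakes on it, then the tray of pink peach pastries, and last the lid. Each must sit fully home and square in the one below; keep the trays level, set them down without dropping them, and do not disturb the jar, the tin or the wooden mould.

Things in the scene. Friction and masses are not known exactly. Their poses are not given: they have to be found in the camera images.
- base: Gift box base, fixed: black board 152 (x) x 172 (y) x 6 mm with an empty dark red frame on it, 136 x 156 mm outside, 6 mm walls, rim at z = 18 mm, gold inside. Origin: centre of the underside, z up. The bottom tray's foot drops into the frame (5 mm play all round), its origin then 13 mm above the base's. Base, trays and lid are each turned up to 0.2 rad at the start.
- tray_mooncake: Loose dark red wooden tray, 136 (x) x 156 (y) x 54 mm high, 6 mm walls, holding four fixed brown round mooncakes (in the corners, 25 mm tall). Origin: centre of the underside, z up. A pale divider, its lift bar, 10 mm thick, runs along y at x = 0, z = 9 (inner floor) to 46 mm. Pinch it across x at mid-length: each side is free down to the floor for 57 mm in x, |y| < 30 mm. About 0.55 kg.
- tray_green: Loose dark red wooden tray, 136 (x) x 156 (y) x 54 mm high, 6 mm walls, holding four fixed green square bean cakes. Origin: centre of the underside, z up. Divider and room as tray_mooncake. All trays stand on a foot 114 x 134 mm, 5 mm high, that drops into the mouth of the one below (5 mm play all round): origin then 49 mm above that tray's. About 0.45 kg.
- tray_pink: Loose dark red wooden tray, 136 (x) x 156 (y) x 54 mm high, 6 mm walls, holding four fixed pink round pastries with a red dot. Origin: centre of the underside, z up. Divider, room, foot and stacking as the other trays. The divider's top is 8 mm below the rim. About 0.4 kg.
- lid: Loose dark red lid: panel 136 (x) x 156 (y) x 8 mm (z = 5 to 13 mm) on a 5 mm high foot like the trays'; seated, its origin is 49 mm above the top tray's. Brass bridge handle on top: bar 12 mm thick (x), 94 mm long (y), z = 34 to 47 mm, posts at its ends; pinch it across x at the middle. Origin: centre of the underside, z up. About 0.3 kg.
- jar: Bystander: loose amber glass jar with a red cap, 64 mm across, 100 mm tall. Origin: centre of the underside. Leave it alone.
- tin: Bystander: loose round yellow biscuit tin with a blue and yellow lid, 79 mm across, 69 mm tall. Origin: centre of the underside. Leave it alone.
- mould: Bystander: loose wooden mooncake mould, a round head 72 mm across and 28 mm tall with a flat handle 32 mm wide that reaches to 140 mm along -y. Origin: under the head's centre. Leave it alone.
Mind the look-alikes: they are no part of the job. What is shaped like the tray_pink but turquoise is not meant.

How it is judged:
On the way, in this order (a step that is already met when the one before it is completed fails the run):
1. the mooncake tray (brown) is seated on the base and let go (horizontal distance between tray_mooncake and base below 0.01 m and z of tray_mooncake in the frame of base between 0.01 and 0.016 m and angle between the x axis of tray_mooncake and the x axis of base, either way round below 0.1 rad and angle between tray_mooncake's own z axis and vertical below 0.05 rad and contact force between the fingers and tray_mooncake below 0.05 N and linear speed of tray_mooncake below 0.03 m/s), for 0.2 s.
2. the bean-cake tray (green) is seated on the mooncake tray (brown) and let go (horizontal distance between tray_green and tray_mooncake below 0.01 m and z of tray_green in the frame of tray_mooncake between 0.046 and 0.052 m and angle between the x axis of tray_green and the x axis of tray_mooncake, either way round below 0.1 rad and angle between tray_green's own z axis and vertical below 0.05 rad and contact force between the fingers and tray_green below 0.05 N and linear speed of tray_green below 0.03 m/s), for 0.2 s.
3. the peach-pastry tray (pink) is seated on the bean-cake tray (green) and let go (horizontal distance between tray_pink and tray_green below 0.01 m and z of tray_pink in the frame of tray_green between 0.046 and 0.052 m and angle between the x axis of tray_pink and the x axis of tray_green, either way round below 0.1 rad and angle between tray_pink's own z axis and vertical below 0.05 rad and contact force between the fingers and tray_pink below 0.05 N and linear speed of tray_pink below 0.03 m/s), for 0.2 s.
At the end, for the whole second after the job is handed in: From the base up: mooncake, green and pink trays, lid; each within 10 mm and 0.1 rad of square with the one below, origin within 3 mm of its seated height (13 mm above the base's, then 49 mm above the last), tilt under 0.05 rad, released and at rest (under 0.03 m/s) (all of step 1 and all of step 2 and all of step 3 and horizontal distance between lid and tray_pink below 0.01 m and z of lid in the frame of tray_pink between 0.046 and 0.052 m and angle between the x axis of lid and the x axis of tray_pink, either way round below 0.1 rad and angle between lid's own z axis and vertical below 0.05 rad and linear speed of lid below 0.03 m/s and contact force between the fingers and lid below 0.05 N); the robot touches nothing.
It fails at once if a tray is tipped more than 0.35 rad (angle between any of tray_mooncake, tray_green, tray_pink's own z axis and vertical above 0.35 rad).
It fails at once if a tray or the lid is dropped (faster than 0.5 m/s while the fingers do not hold it: a fall of more than about 13 mm) ((linear speed of tray_mooncake above 0.5 m/s and contact force between the fingers and tray_mooncake below 0.05 N) or (linear speed of tray_green above 0.5 m/s and contact force between the fingers and tray_green below 0.05 N) or (linear speed of tray_pink above 0.5 m/s and contact force between the fingers and tray_pink below 0.05 N) or (linear speed of lid above 0.5 m/s and contact force between the fingers and lid below 0.05 N)).
It fails at once if the jar, tin or mould is moved more than 30 mm or knocked over (distance of any of jar, tin, mould from where it was at the start of the episode above 0.03 m or angle between any of jar, tin, mould's own z axis and vertical above 0.3 rad).
It also fails if it takes over 128 s, if anything falls off the work surface, if the arm or the gripper's body presses on something with over 40 N, if the wrist force passes 120 N, or if a joint passes its speed limit or range.

## Robot

A 7-joint arm with a two-finger parallel gripper is mounted at the origin on the work surface. World frame = base frame: x ahead of the robot, y to its left, z up, the work surface at z = 0. Lengths are in m, angles in rad, forces in N, time in s.
With the tool pointing down it reaches from about 0.4 to 0.875 m from the base axis. Payload 19.3 kg.
Tool frame: the origin (TCP) lies midway between the tips of the shut fingers; the grasp point (between the pads) lies 19 mm behind it; z points along the fingers, y is the direction in which the jaws open and shut (so a half turn about z gives the same grasp; the last joint's range is limited). The gripper opens to 85 mm and grips with 20 to 120 N. Pads are 22 mm wide; open, the fingers measure 114 mm over their backs; the gripper's body (76 mm by 85 mm) begins 54 mm behind the grasp point. The pads swing forward as they close: fully open they stand 13 mm farther back than shut.
Start: joints at [1.25, 0.521, -0.036, 1.599, 0.021, 1.021, -0.113], TCP at [0.155, -0.605, 0.231] pointing down, gripper open.
Joint ranges: [-2.91, 2.91], [-0.3, 2.13], [-1.5, 1.42], [0.17, 2.43], [-1.26, 4.41], [0.16, 1.93], [-2.52, 2.52]. Speed limits (rad/s): [1.89, 1.89, 2.39, 2.39, 3.01, 3.01, 3.01].

## Interface

Orientations are given as a unit quaternion [w, x, y, z].
In Python, from rig import env gives the robot as it stands. The module is installed in compiled form; this text tells all that it offers.
- The arm moves only by the tool servo_tool, never from a script. Its argument "targets" is a list that holds one entry, the list of rows, each a list of 5 numbers: the opening, from 0 (shut) to 1 (fully open), then the shift along the tool's x, y, z in m, then the turn about the tool's z in degrees. In form: [[[jaw, x, y, z, twist], ...]]. A call has 1 to 10 rows; each row shifts and turns the commanded pose from where the row before left it, along the tool's axes as they then stand; what a row does not reach is not made up. A row lasts 1/8 s, in which the tool goes at most 62.5 mm and 10.7 degrees, less where a joint would pass 70% of its speed; a pose out of reach is approached as far as the arm can. A call is refused whole if a number of a shift passes 0.0625 or a number of a turn 10.7, either way. A call with a gripper value outside its range is refused whole. The fingers move at their own pace and stop on an object; the grip force is fixed at half the most. Time passes only in rows, so rows that do not move let the fingers close. It gives the time, the measured TCP pose, the force and the opening at its end, in the units of the state.
- env.observe(): the state, without advancing time (a new reading comes with each control period).
- env.snapshot(name): name is "scene" or "side" or "wrist"; returns (picture, depth): 384x512x3 uint8, red, green, blue; 384x512 float32, m along the optical axis (not along the pixel's ray), 0 where there is no reading.
- env.get_calibration(name): a dict with "fov_y" (degrees; the focal length in pixels is half the picture's height over the tangent of half this angle, whatever the lens; pixels are square), "cx", "cy" (the principal point, pixels), "R" (3x3) and "t" (3): a world point X has camera coordinates R X + t. Camera axes: x right, y down, z forward; pixel columns grow to the right and rows downward; lengths in m; the calibration is good to about 2 mm. A picture is of the moment at which its call begins: read the wrist's pose just before it. get_calibration takes no time and is no camera call; for the wrist camera it gives the pose at the moment of the call.
- env.close_job(): hands the job in, once; it reports no verdict.
The state is a dict: "t": time; "qpos": joint angles; "dq": joint speeds; "effort": joint torques, N m; "eef_pos": TCP position; "tool_rot": TCP orientation; "force": force on the tool from outside, world axes, zero at the start; "moment": the same for the moment, N m; "opening": finger opening in m.
Only numpy, scipy, OpenCV 4.12 (cv2) and the standard library are available. Lean on these libraries where they do the work, as an engineer would, in place of code of your own. Each camera call takes 0.05 s, during which the arm holds its last target. There are 200 camera calls.

## Working session

There is one attempt and no reset: what is moved stays moved. The work goes in short steps, Python scripts to look and compute and a tool call to move; the robot and the scene stay as the last step left them, time stands still between calls to the robot, and variables do not carry over. Pictures are saved under pics/ and viewed, about 12 in all and at most 16, crops included, and the job is handed in when it is done.

Besides the shell and the picture viewer there is one more tool, called after ">>>" as a command line: name --argument value ..., lists and objects as JSON in quotes. servo_tool: Moves the arm, as the interface text tells. Its arguments: {"type":"object","properties":{"targets":{"type":"array","items":{"type":"array","items":{"type":"array","items":{"type":"number"}}}}},"required":["targets"]}

```bash
mkdir -p pics; cat > h.py <<'E'
import numpy as np, cv2
from rig import env
def snap(n):
    c=env.get_calibration(n); im,d=env.snapshot(n); return im,d,c
def foc(c): return 192/np.tan(np.radians(c['fov_y'])/2)
def pts(d,c):
    f=foc(c); v,u=np.mgrid[0:d.shape[0],0:d.shape[1]]
    P=np.stack([(u-c['cx'])/f*d,(v-c['cy'])/f*d,d],-1)
    return (P-np.array(c['t']))@np.array(c['R'])
def save(n,im): cv2.imwrite('pics/'+n+'.png',im[:,:,::-1])
E
python3 - <<'E'
from h import *
s=env.observe();print(s)
out=[]
for n in ['scene','side','wrist']:
    im,d,c=snap(n);np.savez(n+'0.npz',im=im,d=d);save(n+'0',im);print(n,{k:np.round(v,3).tolist() for k,v in c.items()},(d>0).mean())
E
```

```text
{'t': 0.0, 'qpos': array([ 1.24982466,  0.52205219, -0.03631765,  1.59999225,  0.02118295,
        1.02107743, -0.11276839]), 'dq': array([ 0.00079352, -0.0011742 , -0.00160763,  0.0005068 ,  0.00122789,
       -0.00063193, -0.00293781]), 'effort': array([ 2.49540853e-04, -9.27121210e+01,  1.98014170e+00, -3.69930482e+01,
        1.78232737e-02,  8.29210243e-03,  3.09889833e-05]), 'eef_pos': array([ 0.15497738, -0.60514165,  0.23070768]), 'tool_rot': array([-5.62429105e-04,  9.92149078e-01,  1.25059504e-01, -1.06638938e-04]), 'force': array([0.65960361, 0.87187577, 0.42974934]), 'moment': array([ 0.01634309, -0.01816232,  0.024533  ]), 'opening': 0.08552469823752246}
scene {'fov_y': 43.236, 'cx': 257.573, 'cy': 185.249, 'R': [[-0.852, 0.523, 0.003], [0.367, 0.602, -0.709], [-0.373, -0.603, -0.705]], 't': [0.424, -0.161, 1.569]} 0.9960225423177084
side {'fov_y': 45.748, 'cx': 249.232, 'cy': 187.646, 'R': [[-0.731, -0.682, 0.007], [-0.473, 0.499, -0.726], [0.492, -0.534, -0.687]], 't': [0.36, 0.258, 0.909]} 0.9960276285807291
wrist {'fov_y': 60.307, 'cx': 257.227, 'cy': 192.423, 'R': [[0.248, -0.969, -0.0], [-0.931, -0.238, 0.277], [-0.268, -0.068, -0.961]], 't': [-0.626, -0.036, 0.379]} 0.9959462483723959
```

View pics/scene0.png

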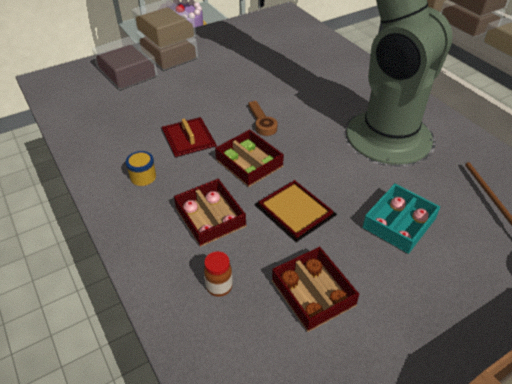

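View pics/side0.png

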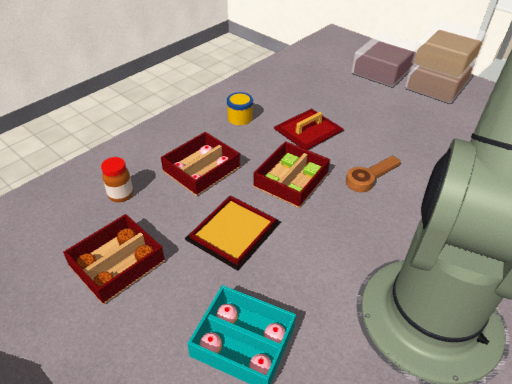

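Scene picture: brown tray (315,288), green tray (250,157), pink tray (210,210), base (296,209), lid (188,136), jar (218,273), tin (142,168) and mould (263,120). Two trays hold pink pastries: the red one at (210,210) and the turquoise one at (401,217). The dark red one fits the description, so the turquoise one is the decoy. Next I measure positions and make one crop to confirm.

```bash
cat >> h.py <<'E'
def rect(P2):
    # robust min area rect: centre, size, axis angle of SHORT side (x axis), in (-pi/2,pi/2]
    (c,s,a)=cv2.minAreaRect(P2.astype(np.float32)*1000); a=np.radians(a)
    if s[0]>s[1]: a+=np.pi/2; s=s[::-1]
    a=(a+np.pi/2)%np.pi-np.pi/2
    return np.array(c)/1000,np.round(s,1),a
E
python3 - <<'E'
from h import *
seeds={'scene':dict(brown=(315,288),green=(250,157),pink=(210,210),base=(296,209),lid=(188,140)),
 'side':dict(brown=(115,258),green=(292,173),pink=(201,162),base=(233,230),lid=(308,130))}
zr=dict(brown=(.048,.06),green=(.048,.06),pink=(.048,.06),base=(.013,.023),lid=(.009,.018))
allp={k:[] for k in zr}
for n in ['scene','side']:
    z=np.load(n+'0.npz');im=z['im'];P=pts(z['d'],env.get_calibration(n))
    hsv=cv2.cvtColor(im,cv2.COLOR_RGB2HSV)
    red=((hsv[...,0]<12)|(hsv[...,0]>168))&(hsv[...,1]>110)
    for k,(u,v) in seeds[n].items():
        c0=P[v,u]
        m=red&(np.hypot(P[...,0]-c0[0],P[...,1]-c0[1])<.14)
        m&=(P[...,2]>zr[k][0])&(P[...,2]<zr[k][1])
        # keep largest-ish comps
        m=cv2.morphologyEx(m.astype(np.uint8),cv2.MORPH_CLOSE,np.ones((5,5)))
        nl,l,st,ce=cv2.connectedComponentsWithStats(m)
        i=1+np.argmax(st[1:,4]); q=P[(l==i)&red&(P[...,2]>zr[k][0])&(P[...,2]<zr[k][1])]
        allp[k].append(q[:,:2]); c,s,a=rect(q[:,:2]); print(n,k,'seed',c0.round(3),'n',len(q),'c',c.round(4),s,'ang',round(a,3))
for k in allp:
    c,s,a=rect(np.vstack(allp[k])); print('BOTH',k,c.round(4),s,round(a,3),'r',np.hypot(*c).round(3))
for n,sd in [('scene',dict(jar=(218,262),tin=(141,160),mould=(265,120))) ]:
    z=np.load(n+'0.npz');P=pts(z['d'],env.get_calibration(n))
    for k,(u,v) in sd.items(): print(k,P[v,u].round(3))
im=np.load('scene0.npz')['im'];save('crop1',np.hstack([cv2.resize(im[170:255,165:265],(400,340),interpolation=3),cv2.resize(im[175:260,350:450],(400,340),interpolation=3)]))
E
```

```text
scene brown seed [0.566 0.363 0.043] n 701 c [0.5611 0.352 ] [138.3 158.1] ang -0.034
scene green seed [ 0.46  -0.104  0.041] n 354 c [ 0.4567 -0.118 ] [139.9 161.6] ang 0.161
scene pink seed [0.661 0.026 0.046] n 468 c [0.6583 0.0144] [136.3 160.6] ang -0.019
scene base seed [0.443 0.112 0.006] n 421 c [0.4455 0.1098] [139.2 160. ] ang 0.139
scene lid seed [ 0.569 -0.304  0.012] n 1115 c [ 0.5599 -0.325 ] [136.  163.2] ang -0.14
side brown seed [0.556 0.353 0.029] n 1013 c [0.5583 0.3517] [139.8 156.4] ang -0.031
side green seed [ 0.449 -0.113  0.037] n 605 c [ 0.4539 -0.1191] [137.1 161.7] ang 0.163
side pink seed [0.652 0.016 0.034] n 633 c [0.6556 0.0142] [141.5 158.1] ang -0.009
side base seed [0.441 0.111 0.008] n 744 c [0.4417 0.1089] [138.7 158.3] ang 0.139
side lid seed [ 0.549 -0.313  0.016] n 1230 c [ 0.5567 -0.3244] [139.8 159.5] ang -0.146
BOTH brown [0.5594 0.3521] [141.8 158.3] -0.031 r 0.661
BOTH green [ 0.456  -0.1185] [141.5 162.3] 0.161 r 0.471
BOTH pink [0.6556 0.0144] [141.7 160.7] -0.016 r 0.656
BOTH base [0.4437 0.1096] [142.8 160. ] 0.139 r 0.457
BOTH lid [ 0.5575 -0.3246] [141.1 163.2] -0.141 r 0.645
jar [0.738 0.221 0.1  ]
tin [ 0.748 -0.226  0.07 ]
mould [ 0.319 -0.245  0.03 ]
```

View pics/crop1.png

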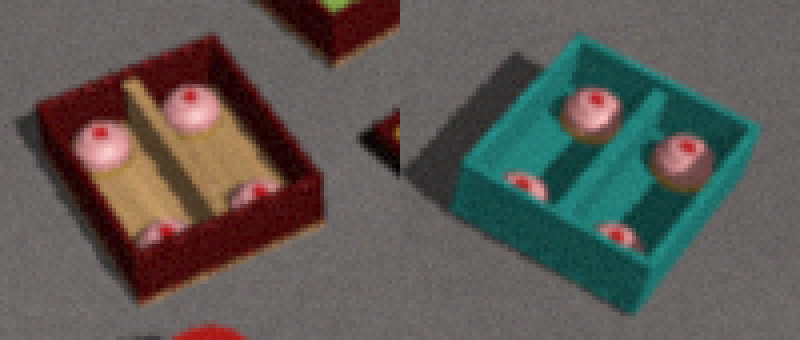

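The left crop is dark red with pink pastries, which is tray_pink. The right one is turquoise, the decoy. All measured sizes and heights fit the description. I'll set out for the brown tray now.

>>> servo_tool --targets '[[[0.5,0,0,0,-10.55],[0.5,0,0,0,-10.55],[0.5,0,0,0,-10.55],[0.5,0,0,0,-10.55],[0.5,0,0,0,-10.55],[0.5,0,0,0,-10.55],[0.5,0,0,0,-10.55],[0.5,0,0,0,0]]]'

```text
t: 1.15
eef_pos: [0.1548, -0.6054, 0.231]
tool_rot: [-0.0, 0.718, 0.696, 0.0]
force: [-0.2, -0.2, -0.4]
opening: 0.0428
```

>>> servo_tool --targets '[[[0.5,0.03,0.04,0,0],[0.5,0.03,0.04,0,0],[0.5,0.03,0.04,0,0],[0.5,0.03,0.04,0,0],[0.5,0.03,0.04,0,0],[0.5,0.03,0.04,0,0],[0.5,0.03,0.04,0,0],[0.5,0.03,0.04,0,0],[0.5,0.03,0.04,0,0],[0.5,0,0,0,0]]]'

```text
t: 2.4
eef_pos: [0.5264, -0.3431, 0.231]
tool_rot: [-0.0, 0.718, 0.696, 0.001]
force: [-0.6, -0.4, 0.6]
opening: 0.0427
```

>>> servo_tool --targets '[[[0.5,0.058,0.001,0,0],[0.5,0.058,0.001,0,0],[0.5,0.058,0.001,0,0],[0.5,0.058,0.001,0,0],[0.5,0.058,0.001,0,0],[0.5,0.058,0.001,0,0],[0.5,0.058,0.001,0,0],[0.5,0.058,0.001,0,0],[0.5,0.058,0.001,0,0],[0.5,0.058,0.001,0,0]]]'

```text
t: 3.65
eef_pos: [0.5514, 0.2336, 0.2313]
tool_rot: [0.0, 0.72, 0.694, -0.0]
force: [0.5, -0.0, 0.5]
opening: 0.043
```

>>> servo_tool --targets '[[[0.5,0.058,0.001,0,0],[0.5,0.057,0,0,0],[0.5,0,0,0,0],[0.5,0,0,0,0]]]'

```text
t: 4.15
eef_pos: [0.5561, 0.3467, 0.2309]
tool_rot: [0.0, 0.719, 0.695, -0.0]
force: [-0.3, -0.8, -0.3]
opening: 0.0428
```

```bash
cat >> h.py <<'E'
def look(name,c0,zlo,zhi,r=.125,n='wrist'):
    im,d,c=snap(n); save(name,im); P=pts(d,c)
    hsv=cv2.cvtColor(im,cv2.COLOR_RGB2HSV)
    red=((hsv[...,0]<12)|(hsv[...,0]>168))&(hsv[...,1]>110)
    m=red&(np.hypot(P[...,0]-c0[0],P[...,1]-c0[1])<r)&(P[...,2]>zlo)&(P[...,2]<zhi)
    m=cv2.morphologyEx(m.astype(np.uint8),cv2.MORPH_OPEN,np.ones((2,2)))
    q=P[m>0]; cc,s,a=rect(q[:,:2]); print(name,'n',len(q),'c',cc.round(4),s,'ang',round(a,4),'zmed',np.median(q[:,2]).round(4))
    return cc,a
def yaw(s):
    w,x,y,z=s['tool_rot']; return np.arctan2(2*(x*y+w*z),1-2*(y*y+z*z))
def togo(xy,a,z=None):
    s=env.observe(); p=s['eef_pos']; ps=yaw(s); t=a+np.pi/2; d=np.array(xy)-p[:2]
    print('pos',p.round(4),'psi',round(ps,4),'twist deg',round(-np.degrees(t-ps),2),
     '| after twist: x',round(d@[np.cos(t),np.sin(t)],4),'y',round(d@[np.sin(t),-np.cos(t)],4),'z',None if z is None else round(p[2]-z,4))
E
python3 - <<'E'
from h import *
c,a=look('w1',(.5594,.3521),.047,.061)
togo(c,a,.018)
E
```

```text
w1 n 3538 c [0.5665 0.3366] [146.2 179.4] ang -0.0303 zmed 0.0547
pos [0.5564 0.3461 0.2311] psi 1.5362 twist deg -0.24 | after twist: x -0.0092 y 0.0104 z 0.2131
```

View pics/w1.png

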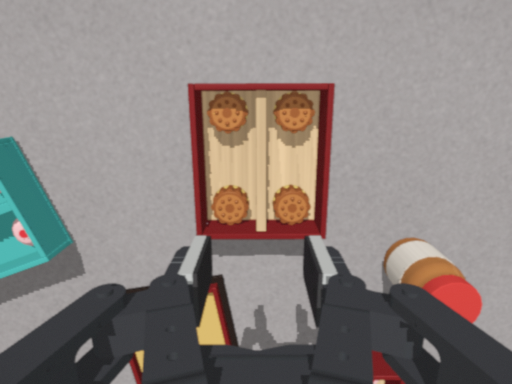

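The wrist view shows the brown tray clear at about (260,160). The fitted size is off because stray red pixels were included, so I'll keep only the largest blob.

```bash
python3 - <<'E'
s=open('h.py').read()
s=s.replace("np.ones((2,2)))\n","np.ones((2,2)))\n    nl,l,st,_=cv2.connectedComponentsWithStats(cv2.dilate(m,np.ones((3,3)))); m=m*(l==1+np.argmax(st[1:,4]))\n")
open('h.py','w').write(s)
E
python3 - <<'E'
from h import *
c,a=look('w2',(.5594,.3521),.047,.061)
togo(c,a,.018)
E
```

```text
w2 n 3692 c [0.5666 0.3366] [146.5 179.9] ang -0.0312 zmed 0.0546
pos [0.5565 0.3459 0.2313] psi 1.5363 twist deg -0.19 | after twist: x -0.009 y 0.0104 z 0.2133
```

```bash
python3 - <<'E'
from h import *
im,d,c=snap('wrist');P=pts(d,c);hsv=cv2.cvtColor(im,cv2.COLOR_RGB2HSV)
red=((hsv[...,0]<12)|(hsv[...,0]>168))&(hsv[...,1]>110)
m=red&(np.hypot(P[...,0]-.5594,P[...,1]-.3521)<.125)&(P[...,2]>.047)&(P[...,2]<.061)
v,u=np.nonzero(m);print(u.min(),u.max(),v.min(),v.max())
print(np.histogram(v,bins=range(80,384,12)))
print(np.histogram(P[m][:,1],bins=12),np.histogram(P[m][:,0],bins=12))
for (u,v) in [(260,87),(196,160),(325,160),(260,230),(260,160)]: print(u,v,P[v,u].round(4),im[v,u])
E
```

```text
188 332 83 238
(array([983, 167, 167, 162, 161, 163, 158, 157, 151, 152, 153, 151, 726,
       193,   0,   0,   0,   0,   0,   0,   0,   0,   0,   0,   0]), array([ 80,  92, 104, 116, 128, 140, 152, 164, 176, 188, 200, 212, 224,
       236, 248, 260, 272, 284, 296, 308, 320, 332, 344, 356, 368, 380]))
(array([ 871,  150,  156,  159,  155,  173,  176,  181,  191,  191,  207,
       1034]), array([0.27149132, 0.28466109, 0.29783086, 0.31100063, 0.3241704 ,
       0.33734017, 0.35050994, 0.36367971, 0.37684948, 0.39001925,
       0.40318902, 0.41635878, 0.42952855])) (array([1056,  157,  165,  163,  169,  161,  167,  158,  156,  150,  124,
       1018]), array([0.49096002, 0.50246059, 0.51396116, 0.52546173, 0.53696231,
       0.54846288, 0.55996345, 0.57146402, 0.58296459, 0.59446516,
       0.60596574, 0.61746631, 0.62896688]))
260 87 [0.5621 0.4237 0.0549] [134  43  44]
196 160 [0.4973 0.3579 0.0553] [127  37  39]
325 160 [0.6237 0.3532 0.054 ] [136  41  42]
260 230 [0.5574 0.2781 0.046 ] [161 119  91]
260 160 [0.5599 0.354  0.0465] [210 183 143]
```

```bash
cat >> h.py <<'E'
def rect(P2):  # cv2.minAreaRect misbehaves on dense float sets: plain sweep of the angle over +-0.4 rad
    best=None
    for a in np.arange(-.4,.4,.004):
        R=np.array([[np.cos(a),np.sin(a)],[-np.sin(a),np.cos(a)]]); q=P2@R.T
        lo,hi=np.percentile(q,[.5,99.5],axis=0); s=hi-lo
        if best is None or s.prod()<best[0]: best=(s.prod(),R.T@((lo+hi)/2),(s*1000).round(1),a)
    return best[1:]
E
python3 - <<'E'
from h import *
c,a=look('w2',(.5594,.3521),.047,.061)
togo(c,a,.018)
# same sweep on the first pictures
for n,c0,z in [('base',(.4437,.1096),(.013,.023)),('green',(.456,-.1185),(.048,.06)),('pink',(.6556,.0144),(.048,.06)),('lid',(.5575,-.3246),(.009,.018))]:
  Q=[]
  for k in ['scene','side']:
    f=np.load(k+'0.npz');P=pts(f['d'],env.get_calibration(k));hsv=cv2.cvtColor(f['im'],cv2.COLOR_RGB2HSV)
    m=((hsv[...,0]<12)|(hsv[...,0]>168))&(hsv[...,1]>110)&(np.hypot(P[...,0]-c0[0],P[...,1]-c0[1])<.115)&(P[...,2]>z[0])&(P[...,2]<z[1])
    Q.append(P[m][:,:2]); r=rect(Q[-1]); print(n,k,r[0].round(4),r[1],round(r[2],3))
E
```

```text
w2 n 3641 c [0.5609 0.3494] [133.9 154.3] ang -0.032 zmed 0.0547
pos [0.5565 0.3462 0.2315] psi 1.5371 twist deg -0.1 | after twist: x 0.0034 y 0.0043 z 0.2135
base scene [0.4452 0.1102] [138.3 159.2] 0.152
base side [0.4419 0.1093] [137.4 156.7] 0.144
green scene [ 0.4568 -0.117 ] [138.9 158.5] 0.152
green side [ 0.4538 -0.1186] [136.7 158.7] 0.164
pink scene [0.6583 0.0145] [135.9 159. ] -0.02
pink side [0.655 0.014] [138.9 157. ] -0.02
lid scene [ 0.56   -0.3239] [133.2 157.6] -0.144
lid side [ 0.5568 -0.3242] [137. 156.] -0.136
```

>>> servo_tool --targets '[[[0.5,0.0035,0.0043,0.045,0],[0.5,0,0,0.045,0],[0.5,0,0,0.045,0],[0.5,0,0,0.035,0],[0.5,0,0,0.025,0],[0.5,0,0,0.0185,0],[0.5,0,0,0,0]]]'

```text
t: 5.22
eef_pos: [0.5601, 0.3502, 0.017]
tool_rot: [-0.0, 0.718, 0.696, -0.001]
force: [-0.7, -0.3, 0.3]
opening: 0.0429
```

>>> servo_tool --targets '[[[0,0,0,0,0],[0,0,0,0,0],[0,0,0,0,0],[0,0,0,0,0],[0,0,0,0,0]]]'

```text
t: 5.85
eef_pos: [0.5609, 0.3512, 0.0191]
tool_rot: [0.0, 0.718, 0.696, 0.001]
force: [-1.0, -1.2, 6.8]
opening: 0.0095
```

>>> servo_tool --targets '[[[0,0,0,-0.005,0],[0,0,0,-0.015,0],[0,0,0,-0.025,0],[0,0,0,-0.03,0],[0,0,0,-0.03,0],[0,0,0,-0.03,0],[0,0,0,-0.015,0],[0,0,0,0,0]]]'

```text
t: 6.85
eef_pos: [0.5606, 0.351, 0.1687]
tool_rot: [0.0, 0.718, 0.696, 0.001]
force: [-0.2, 0.2, -5.0]
opening: 0.0089
```

```bash
python3 - <<'E'
from h import *
togo((.4435,.1097),.147)
im,d,c=snap('wrist');save('w3',im)
E
```

```text
pos [0.5606 0.351  0.1687] psi 1.5396 twist deg -10.21 | after twist: x -0.2216 y -0.1512 z None
```

View pics/w3.png

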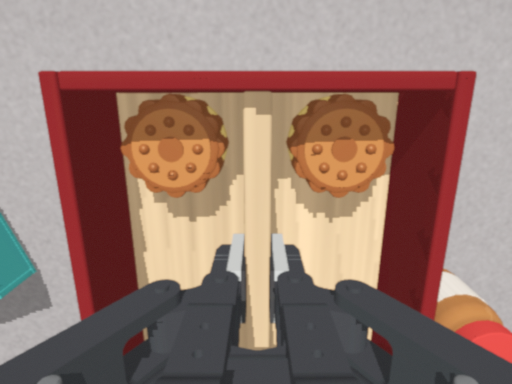

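The tray is held (5 N on the wrist) and level. I'll carry it above the base, then check it against the base in the fixed cameras.

>>> servo_tool --targets '[[[0,0,0,0,-5.1],[0,0,0,0,-5.1],[0,-0.0315,-0.0215,0,0],[0,-0.0315,-0.0215,0,0],[0,-0.0315,-0.0215,0,0],[0,-0.0315,-0.0215,0,0],[0,-0.0315,-0.0215,0,0],[0,-0.0315,-0.0215,0,0],[0,-0.0325,-0.021,0,0],[0,0,0,0,0]]]'

```text
t: 8.15
eef_pos: [0.4429, 0.107, 0.1669]
tool_rot: [-0.0, 0.654, 0.756, -0.001]
force: [-0.3, -0.0, -4.6]
opening: 0.0089
```

>>> servo_tool --targets '[[[0,0,0,0.03,0],[0,0,0,0.03,0],[0,0,0,0.03,0],[0,0,0,0.02,0],[0,0,0,0,0],[0,0,0,0,0]]]'

```text
t: 8.9
eef_pos: [0.4445, 0.1103, 0.0581]
tool_rot: [-0.0, 0.653, 0.757, 0.0]
force: [0.8, 0.5, -4.7]
opening: 0.0091
```

```bash
python3 - <<'E'
from h import *
s=env.observe();p=s['eef_pos'];print(p.round(4),yaw(s)-np.pi/2); zb=p[2]-.018
for n in ['scene','side']:
    look('h_'+n,(.4445,.11),zb+.048,zb+.060,.13,n)
E
```

```text
[0.4445 0.1103 0.0581] 0.1473674584576814
h_scene n 343 c [0.4454 0.1139] [138.3 154.4] ang 0.144 zmed 0.0906
h_side n 661 c [0.4408 0.1099] [133.3 158.2] ang 0.144 zmed 0.0924
```

View pics/h_side.png

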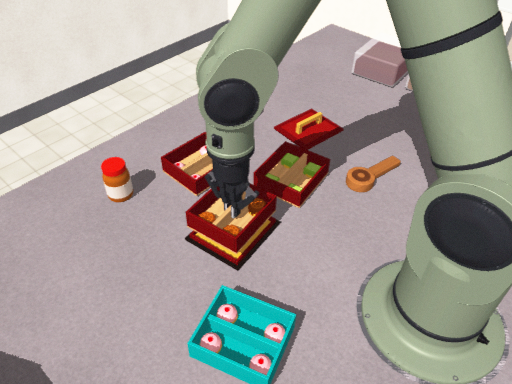

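The side view shows the brown tray level above the base at (232,212). The same-camera offsets are about 1–2 mm, within the 5 mm play, so I'm lowering gently.

>>> servo_tool --targets '[[[0,0,-0.001,0.008,0],[0,0,0,0.006,0],[0,0,0,0.004,0],[0,0,0,0.003,0],[0,0,0,0.001,0],[0,0,0,0,0]]]'

```text
t: 9.75
eef_pos: [0.4434, 0.1097, 0.0358]
tool_rot: [-0.0, 0.653, 0.757, 0.0]
force: [0.4, 0.2, -4.9]
opening: 0.0089
```

>>> servo_tool --targets '[[[0,0,0,0.0015,0],[0,0,0,0.0015,0],[0,0,0,0,0]]]'

```text
t: 10.12
eef_pos: [0.4433, 0.1097, 0.0327]
tool_rot: [-0.0, 0.653, 0.757, -0.0]
force: [0.4, 0.5, -4.5]
opening: 0.0086
```

>>> servo_tool --targets '[[[0,0,0,0.001,0],[0,0,0,0.001,0],[0,0,0,0,0],[0,0,0,0,0]]]'

```text
t: 10.62
eef_pos: [0.4435, 0.1097, 0.032]
tool_rot: [0.001, 0.653, 0.757, 0.0]
force: [-10.1, -2.7, 38.1]
opening: 0.0088
```

>>> servo_tool --targets '[[[0,0,0,-0.001,0],[0,0,0,0,0],[0.5,0,0,0,0],[0.5,0,0,0,0],[0.5,0,0,0,0],[0.5,0,0,-0.02,0],[0.5,0,0,-0.04,0],[0.5,0,0,-0.05,0],[0.5,0,0,-0.05,0],[0.5,0,0,-0.04,0]]]'

```text
t: 11.88
eef_pos: [0.4434, 0.1097, 0.2338]
tool_rot: [0.0, 0.653, 0.757, 0.0]
force: [0.4, -0.4, -0.4]
opening: 0.0426
```

```bash
python3 - <<'E'
from h import *
look('w4',(.4435,.1097),.059,.075)
look('s4',(.4435,.1097),.059,.075,.13,'scene')
look('d4',(.4435,.1097),.059,.075,.13,'side')
togo((.4555,-.118),.158,.021)
E
```

```text
w4 n 2997 c [0.4438 0.1146] [134.1 141.1] ang 0.148 zmed 0.0676
s4 n 555 c [0.4446 0.1131] [137.7 154.4] ang 0.152 zmed 0.063
d4 n 927 c [0.4397 0.1111] [133.3 155.3] ang 0.144 zmed 0.0645
pos [0.4442 0.1097 0.2334] psi 1.717 twist deg -0.67 | after twist: x -0.2266 y -0.0247 z 0.2124
```

View pics/w4.png

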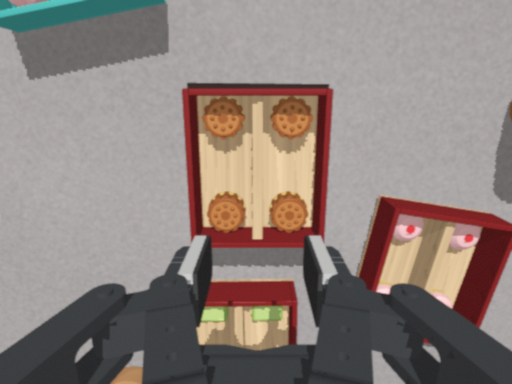

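zmed 0.0676 minus the 0.0007 bias puts the brown rim at 0.067, so it is seated. On to green at (250,157) in the scene picture.

>>> servo_tool --targets '[[[0.5,-0.0455,-0.005,0,-0.7],[0.5,-0.0455,-0.005,0,0],[0.5,-0.0455,-0.005,0,0],[0.5,-0.0455,-0.005,0,0],[0.5,-0.0455,-0.005,0,0],[0.5,0,0,0,0],[0.5,0,0,0,0]]]'

```text
t: 12.9
eef_pos: [0.4538, -0.1184, 0.231]
tool_rot: [-0.001, 0.649, 0.761, -0.0]
force: [0.1, 0.7, 0.9]
opening: 0.0428
```

```bash
python3 - <<'E'
from h import *
c,a=look('w5',(.4555,-.118),.047,.061)
togo(c,a,.021)
im,d,cc=snap('scene');P=pts(d,cc)
E
```

```text
w5 n 2660 c [ 0.456  -0.1156] [134.1 142.9] ang 0.16 zmed 0.0547
pos [ 0.454  -0.118   0.2313] psi 1.7311 twist deg 0.02 | after twist: x 0.002 y 0.0024 z 0.2103
```

```bash
python3 - <<'E'
from h import *
im,d,c=snap('wrist');P=pts(d,c);hsv=cv2.cvtColor(im,cv2.COLOR_RGB2HSV)
s=env.observe();p=s['eef_pos'];t=yaw(s)
X=(P[...,:2]-p[:2])@[np.cos(t),np.sin(t)]
for u in (225,280):
  for v in list(range(82,96,2))+list(range(226,256,2)): print(u,v,'toolx',X[v,u].round(4),'z',P[v,u,2].round(4),hsv[v,u])
E
```

```text
225 82 toolx 0.0848 z 0.0017 [  5   9 170]
225 84 toolx 0.0828 z 0.0009 [  5   9 170]
225 86 toolx 0.0808 z 0.0017 [  0   6 167]
225 88 toolx 0.0787 z -0.0001 [  0   6 170]
225 90 toolx 0.0766 z 0.0014 [  0  26 167]
225 92 toolx 0.0738 z 0.0549 [  0 166 149]
225 94 toolx 0.072 z 0.0538 [179 175 143]
225 226 toolx -0.0689 z 0.0312 [ 40 123 157]
225 228 toolx -0.0752 z 0.0216 [  2 177  91]
225 230 toolx -0.075 z 0.028 [  0 183 121]
225 232 toolx -0.075 z 0.0337 [179 183 124]
225 234 toolx -0.075 z 0.0392 [  0 183 124]
225 236 toolx -0.0748 z 0.0452 [179 187 124]
225 238 toolx -0.0751 z 0.0498 [179 187 124]
225 240 toolx -0.0744 z 0.0565 [  0 175 147]
225 242 toolx -0.077 z 0.0558 [179 186 137]
225 244 toolx -0.0806 z 0.0529 [  0 125 131]
225 246 toolx -0.1073 z 0.0013 [  0   9 110]
225 248 toolx -0.1096 z 0.0022 [  0   7 108]
225 250 toolx -0.1129 z 0.0009 [  8   9 108]
225 252 toolx -0.1145 z 0.0032 [  8   9 109]
225 254 toolx -0.1181 z 0.0015 [  0   9 109]
280 82 toolx 0.0848 z 0.0008 [  0   7 171]
280 84 toolx 0.0828 z 0.0003 [  0   7 173]
280 86 toolx 0.0808 z -0.0004 [  0   7 171]
280 88 toolx 0.0787 z 0.0005 [  5   9 170]
280 90 toolx 0.0766 z 0.0012 [  0  26 165]
280 92 toolx 0.0738 z 0.0549 [  0 167 150]
280 94 toolx 0.072 z 0.0555 [179 175 143]
280 226 toolx -0.0694 z 0.0299 [ 40 123 160]
280 228 toolx -0.0752 z 0.0215 [  3 171  97]
280 230 toolx -0.0745 z 0.0292 [  0 183 124]
280 232 toolx -0.075 z 0.0337 [179 184 125]
280 234 toolx -0.0752 z 0.0389 [179 191 124]
280 236 toolx -0.075 z 0.0448 [179 185 124]
280 238 toolx -0.0745 z 0.0511 [179 182 125]
280 240 toolx -0.0754 z 0.0543 [  0 175 149]
280 242 toolx -0.0775 z 0.0547 [179 183 138]
280 244 toolx -0.0795 z 0.0553 [  0 142 131]
280 246 toolx -0.1068 z 0.0025 [  0  13 114]
280 248 toolx -0.1103 z 0.0007 [  0   7 113]
280 250 toolx -0.1122 z 0.0025 [  0   7 111]
280 252 toolx -0.116 z 0.0001 [  0   7 111]
280 254 toolx -0.1194 z -0.001 [  8   9 110]
```

```bash
sed -i '/connectedComponentsWithStats(cv2.dilate/d' h.py; sed -i 's/r=.125/r=.112/' h.py; grep -c connected h.py
```

```text
0
```

>>> servo_tool --targets '[[[0.5,-0.003,0.0024,0.045,0],[0.5,0,0,0.045,0],[0.5,0,0,0.045,0],[0.5,0,0,0.035,0],[0.5,0,0,0.022,0],[0.5,0,0,0.018,0],[0.5,0,0,0,0]]]'

```text
t: 13.92
eef_pos: [0.4565, -0.1205, 0.021]
tool_rot: [-0.001, 0.648, 0.762, -0.0]
force: [-0.3, -0.4, 0.6]
opening: 0.0428
```

>>> servo_tool --targets '[[[0,0,0,0,0],[0,0,0,0,0],[0,0,0,0,0],[0,0,0,0,0],[0,0,0,0,0]]]'

```text
t: 14.55
eef_pos: [0.4573, -0.1216, 0.0227]
tool_rot: [0.0, 0.649, 0.761, 0.0]
force: [-1.9, 1.8, 8.3]
opening: 0.0086
```

>>> servo_tool --targets '[[[0,0,0,-0.005,0],[0,0,0,-0.015,0],[0,0,0,-0.025,0],[0,0,0,-0.03,0],[0,0,0,-0.035,0],[0,0,0,-0.035,0],[0,0,0,-0.015,0],[0,0,0,0,0]]]'

```text
t: 15.55
eef_pos: [0.4571, -0.1218, 0.1824]
tool_rot: [0.001, 0.649, 0.761, 0.0]
force: [-0.2, -0.1, -5.9]
opening: 0.0084
```

```bash
python3 - <<'E'
from h import *
togo((.4436,.108),.147)
E
```

```text
pos [ 0.4571 -0.1218  0.1824] psi 1.7295 twist deg 0.67 | after twist: x 0.2293 y 0.0203 z None
```

>>> servo_tool --targets '[[[0,0.038,0.0034,0,0.7],[0,0.038,0.0034,0,0],[0,0.038,0.0034,0,0],[0,0.038,0.0034,0,0],[0,0.038,0.0034,0,0],[0,0.0388,0.0034,0,0],[0,0,0,0.03,0],[0,0,0,0.03,0],[0,0,0,0,0],[0,0,0,0,0]]]'

```text
t: 16.8
eef_pos: [0.4432, 0.108, 0.1221]
tool_rot: [-0.0, 0.653, 0.757, -0.0]
force: [0.9, -0.1, -5.4]
opening: 0.0086
```

```bash
python3 - <<'E'
from h import *
s=env.observe();p=s['eef_pos'];zb=p[2]-.022
for n in ['scene','side']:
    look('g_'+n,(.4436,.108),zb+.047,zb+.061,.13,n)
togo((.4436,.1075),.147,.0847)
E
```

```text
g_scene n 418 c [0.4448 0.1137] [137.7 156. ] ang 0.152 zmed 0.1501
g_side n 744 c [0.4396 0.1117] [133.7 155.2] ang 0.148 zmed 0.1517
pos [0.4437 0.1078 0.1226] psi 1.7174 twist deg -0.02 | after twist: x -0.0003 y -0.0002 z 0.0379
```

View pics/g_side.png

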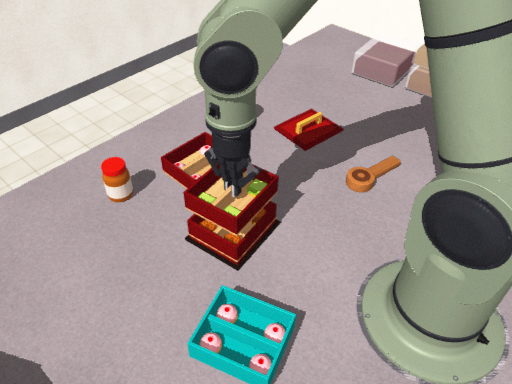

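The side picture shows the green tray level over the brown one at (232,195). Both cameras agree to within 1 mm, so I'm lowering it.

>>> servo_tool --targets '[[[0,0,0,0.015,0],[0,0,0,0.01,0],[0,0,0,0.006,0],[0,0,0,0.003,0],[0,0,0,0.002,0],[0,0,0,0,0],[0,0,0,0,0]]]'

```text
t: 17.77
eef_pos: [0.4434, 0.1078, 0.086]
tool_rot: [0.0, 0.653, 0.757, 0.0]
force: [0.7, -0.5, -6.0]
opening: 0.0088
```

>>> servo_tool --targets '[[[0,0,0,0.001,0],[0,0,0,0.001,0],[0,0,0,0,0],[0,0,0,0,0]]]'

```text
t: 18.27
eef_pos: [0.4434, 0.1077, 0.0847]
tool_rot: [0.001, 0.653, 0.757, 0.0]
force: [-6.7, -2.6, 24.0]
opening: 0.0087
```

Contact came at the expected height (0.0847). Release, rise, check.

>>> servo_tool --targets '[[[0,0,0,-0.0007,0],[0,0,0,0,0],[0.5,0,0,0,0],[0.5,0,0,0,0],[0.5,0,0,0,0],[0.5,0,0,-0.02,0],[0.5,0,0,-0.04,0],[0.5,0,0,-0.05,0],[0.5,0,0,-0.04,0],[0.5,0,0,0,0]]]'

```text
t: 19.52
eef_pos: [0.4444, 0.108, 0.2369]
tool_rot: [0.002, 0.654, 0.757, 0.002]
force: [-0.3, 0.6, -0.7]
opening: 0.0428
```

```bash
python3 - <<'E'
from h import *
look('w6',(.4436,.108),.108,.125)
look('d6',(.4436,.108),.106,.122,.13,'side')
togo((.657,.0125),-.02,.0225)
E
```

```text
w6 n 4964 c [0.4489 0.0767] [134.2 219.3] ang 0.148 zmed 0.1166
d6 n 1098 c [0.4393 0.1113] [133.8 156.1] ang 0.148 zmed 0.1126
pos [0.4432 0.1075 0.2344] psi 1.7174 twist deg 9.54 | after twist: x -0.0907 y 0.2156 z 0.2119
```

Green is seated: rim at 0.116 as expected, side-view centre within 0.5 mm of brown's. On to pink.

>>> servo_tool --targets '[[[0.5,0,0,0,9.5],[0.5,-0.018,0.043,0,0],[0.5,-0.018,0.043,0,0],[0.5,-0.018,0.043,0,0],[0.5,-0.018,0.043,0,0],[0.5,-0.018,0.043,0,0],[0.5,0,0,0,0],[0.5,0,0,0,0]]]'

```text
t: 20.62
eef_pos: [0.6557, 0.0143, 0.233]
tool_rot: [-0.001, 0.713, 0.701, -0.001]
force: [-0.2, 0.1, 0.1]
opening: 0.0424
```

```bash
python3 - <<'E'
from h import *
c,a=look('w7',(.657,.0125),.047,.061)
togo(c,a,.0225)
E
```

```text
w7 n 3347 c [ 0.658  -0.0017] [133.9 179.7] ang -0.016 zmed 0.0547
pos [0.6556 0.0145 0.2335] psi 1.5529 twist deg -0.11 | after twist: x -0.0162 y 0.0026 z 0.211
```

View pics/w7.png

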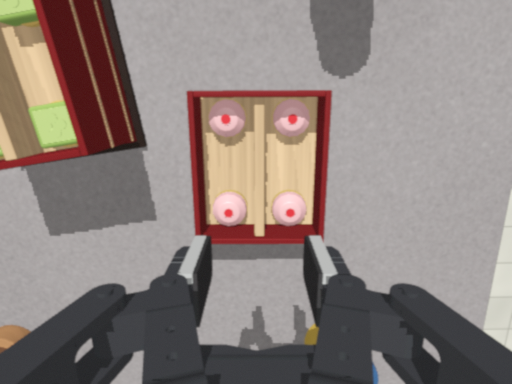

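The wrist view shows the pink tray at (258,167). Stray pixels lengthen the rectangle again, so I'll read the two rim edges along columns instead.

```bash
cat >> h.py <<'E'
def edges(zlo,zhi,cols=(215,235,250,270,285,300)):
    im,d,c=snap('wrist');P=pts(d,c);s=env.observe();p=s['eef_pos'];t=yaw(s)
    X=(P[...,:2]-p[:2])@[np.cos(t),np.sin(t)]; hsv=cv2.cvtColor(im,cv2.COLOR_RGB2HSV)
    m=((hsv[...,0]<12)|(hsv[...,0]>168))&(hsv[...,1]>110)&(P[...,2]>zlo)&(P[...,2]<zhi)&(abs(X)<.1)
    for u in cols:
        x=X[m[:,u],u]; print(u,'far',x.max().round(4),'near',x.min().round(4),'mid',((x.max()+x.min())/2).round(4))
E
python3 -c "
from h import *
edges(.047,.061)"
```

```text
215 far 0.0747 near -0.0795 mid -0.0024
235 far 0.0747 near -0.0796 mid -0.0025
250 far 0.0746 near -0.0791 mid -0.0022
270 far 0.0746 near -0.0799 mid -0.0026
285 far 0.0746 near -0.0792 mid -0.0023
300 far 0.0746 near -0.0793 mid -0.0023
```

>>> servo_tool --targets '[[[0.5,-0.002,0.0026,0.045,0],[0.5,0,0,0.045,0],[0.5,0,0,0.045,0],[0.5,0,0,0.035,0],[0.5,0,0,0.022,0],[0.5,0,0,0.018,0],[0.5,0,0,0,0]]]'

```text
t: 21.6
eef_pos: [0.6587, 0.0118, 0.0239]
tool_rot: [-0.0, 0.714, 0.7, -0.0]
force: [0.1, -0.4, 0.0]
opening: 0.0424
```

>>> servo_tool --targets '[[[0,0,0,0,0],[0,0,0,0,0],[0,0,0,0,0],[0,0,0,0,0],[0,0,0,0,0]]]'

```text
t: 22.22
eef_pos: [0.6596, 0.0117, 0.0258]
tool_rot: [0.0, 0.714, 0.7, 0.0]
force: [-1.5, -0.8, 6.6]
opening: 0.0089
```

>>> servo_tool --targets '[[[0,0,0,-0.005,0],[0,0,0,-0.015,0],[0,0,0,-0.03,0],[0,0,0,-0.04,0],[0,0,0,-0.045,0],[0,0,0,-0.045,0],[0,0,0,-0.025,0],[0,0,0,-0.01,0],[0,0,0,0,0]]]'

```text
t: 23.35
eef_pos: [0.659, 0.0117, 0.2397]
tool_rot: [0.0, 0.714, 0.7, 0.0]
force: [0.1, -0.8, -4.5]
opening: 0.0085
```

```bash
python3 - <<'E'
from h import *
togo((.4436,.1075),.147)
E
```

```text
pos [0.659  0.0117 0.2397] psi 1.5519 twist deg -9.51 | after twist: x 0.1264 y -0.199 z None
```

>>> servo_tool --targets '[[[0,0,0,0,-9.5],[0,0.021,-0.0332,0,0],[0,0.021,-0.0332,0,0],[0,0.021,-0.0332,0,0],[0,0.021,-0.0332,0,0],[0,0.021,-0.0332,0,0],[0,0.0214,-0.033,0,0],[0,0,0,0.035,0],[0,0,0,0.035,0],[0,0,0,0,0]]]'

```text
t: 24.6
eef_pos: [0.442, 0.1073, 0.1674]
tool_rot: [-0.002, 0.653, 0.757, -0.002]
force: [-0.5, -0.3, -2.5]
opening: 0.0085
```

```bash
python3 - <<'E'
from h import *
env.snapshot('scene')
s=env.observe();p=s['eef_pos'];zb=p[2]-.0255
for n in ['scene','side']:
    look('p_'+n,(.4436,.108),zb+.046,zb+.060,.13,n)
togo((.4436,.1075),.147,.1365)
E
```

```text
p_scene n 484 c [0.5214 0.2895] [354.7 714.3] ang -0.4 zmed 0.1935
p_side n 899 c [0.4396 0.1109] [133.9 155.2] ang 0.152 zmed 0.1952
pos [0.4441 0.1079 0.1703] psi 1.7178 twist deg 0.0 | after twist: x -0.0003 y -0.0005 z 0.0338
```

View pics/p_side.png

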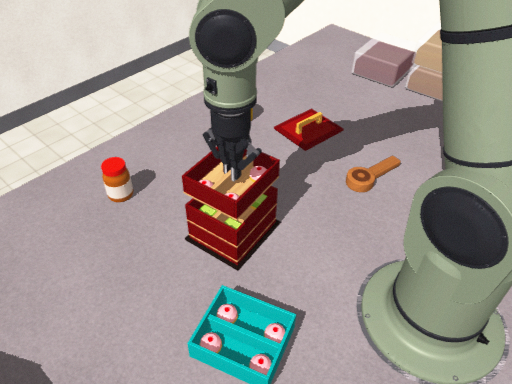

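The side view shows pink level over green, with side-camera centres within 0.5 mm. The scene-camera fit was spoilt by outliers, so I ignore it. Lowering.

>>> servo_tool --targets '[[[0,0,0,0.012,0],[0,0,0,0.009,0],[0,0,0,0.005,0],[0,0,0,0.003,0],[0,0,0,0.002,0],[0,0,0,0,0],[0,0,0,0,0]]]'

```text
t: 25.62
eef_pos: [0.4438, 0.1076, 0.1386]
tool_rot: [0.0, 0.653, 0.757, 0.0]
force: [-0.4, 0.1, -3.9]
opening: 0.0086
```

>>> servo_tool --targets '[[[0,0,0,0.001,0],[0,0,0,0.001,0],[0,0,0,0,0],[0,0,0,0,0]]]'

```text
t: 26.12
eef_pos: [0.4438, 0.1076, 0.1367]
tool_rot: [0.0, 0.653, 0.757, 0.0]
force: [-2.5, -1.2, 6.5]
opening: 0.0086
```

>>> servo_tool --targets '[[[0,0,0,0,0],[0.5,0,0,0,0],[0.5,0,0,0,0],[0.5,0,0,0,0],[0.5,0,0,-0.02,0],[0.5,0,0,-0.035,0],[0.5,0,0,-0.04,0],[0.5,0,0,-0.02,0],[0.5,0,0,0,0],[0.5,0,0,0,0]]]'

```text
t: 27.38
eef_pos: [0.4434, 0.1074, 0.2509]
tool_rot: [-0.0, 0.653, 0.757, -0.0]
force: [-0.4, -0.3, -0.9]
opening: 0.0429
```

```bash
python3 - <<'E'
from h import *
look('w8',(.4436,.108),.157,.175)
look('d8',(.4436,.108),.154,.171,.13,'side')
togo((.559,-.326),-.142,.0225)
E
```

```text
w8 n 6418 c [0.4524 0.0551] [134.3 260.9] ang 0.148 zmed 0.1656
d8 n 1256 c [0.4396 0.1098] [133.7 156.4] ang 0.152 zmed 0.161
pos [0.4434 0.1075 0.2507] psi 1.7178 twist deg 16.56 | after twist: x -0.4128 y 0.1758 z 0.2282
```

Pink is seated (rim 0.165, offset under 2 mm). Now the lid.

>>> servo_tool --targets '[[[0.5,0,0,0,8.3],[0.5,0,0,0,8.3],[0.5,-0.052,0.022,0,0],[0.5,-0.052,0.022,0,0],[0.5,-0.052,0.022,0,0],[0.5,-0.052,0.022,0,0],[0.5,-0.052,0.022,0,0],[0.5,-0.052,0.022,0,0],[0.5,-0.052,0.022,0,0],[0.5,-0.049,0.022,0,0]]]'

```text
t: 28.72
eef_pos: [0.5591, -0.3281, 0.2504]
tool_rot: [-0.001, 0.756, 0.655, -0.0]
force: [0.8, 0.7, 1.2]
opening: 0.0427
```

>>> servo_tool --targets '[[[0.5,0,0,0.02,0],[0.5,0,0,0,0],[0.5,0,0,0,0]]]'

```text
t: 29.1
eef_pos: [0.5594, -0.3254, 0.2318]
tool_rot: [-0.0, 0.755, 0.655, 0.0]
force: [0.8, 0.2, 0.4]
opening: 0.0424
```

```bash
python3 - <<'E'
from h import *
c,a=look('w9',(.559,-.326),.007,.019)
edges(.005,.02)
togo(c,a,.0225)
E
```

```text
w9 n 15339 c [ 0.5596 -0.3288] [132.7 152.9] ang -0.152 zmed 0.0142
215 far 0.0754 near -0.0783 mid -0.0014
235 far 0.0754 near -0.079 mid -0.0018
250 far 0.0744 near -0.0786 mid -0.0021
270 far 0.0744 near -0.0789 mid -0.0023
285 far 0.0744 near -0.0782 mid -0.0019
300 far 0.0744 near -0.0787 mid -0.0021
pos [ 0.5595 -0.3257  0.2323] psi 1.4289 twist deg 0.58 | after twist: x -0.003 y 0.0005 z 0.2098
```

View pics/w9.png

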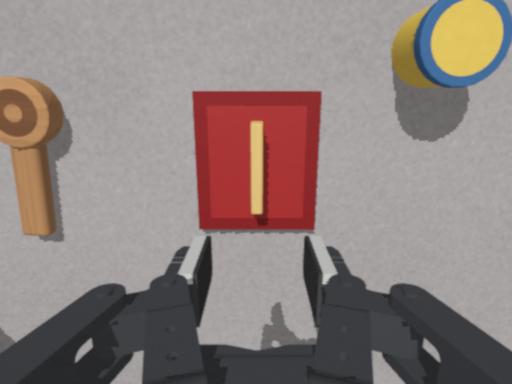

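The wrist view shows the lid at (257,160) with the brass bar at (257,167), square to the jaws and with no obstruction.

>>> servo_tool --targets '[[[0.5,-0.002,0.0005,0.045,0.4],[0.5,0,0,0.045,0],[0.5,0,0,0.045,0],[0.5,0,0,0.035,0],[0.5,0,0,0.022,0],[0.5,0,0,0.017,0],[0.5,0,0,0,0]]]'

```text
t: 30.08
eef_pos: [0.5593, -0.3281, 0.0221]
tool_rot: [-0.0, 0.758, 0.652, -0.0]
force: [0.1, -0.6, 0.3]
opening: 0.0425
```

>>> servo_tool --targets '[[[0,0,0,0,0],[0,0,0,0,0],[0,0,0,0,0],[0,0,0,0,0],[0,0,0,0,0]]]'

```text
t: 30.7
eef_pos: [0.5599, -0.3287, 0.0238]
tool_rot: [0.001, 0.758, 0.652, 0.0]
force: [-1.3, 0.6, 5.8]
opening: 0.0112
```

>>> servo_tool --targets '[[[0,0,0,-0.005,0],[0,0,0,-0.015,0],[0,0,0,-0.03,0],[0,0,0,-0.04,0],[0,0,0,-0.045,0],[0,0,0,-0.045,0],[0,0,0,-0.04,0],[0,0,0,-0.03,0],[0,0,0,-0.01,0],[0,0,0,0,0]]]'

```text
t: 31.95
eef_pos: [0.5592, -0.3283, 0.2826]
tool_rot: [0.0, 0.758, 0.652, 0.0]
force: [-0.3, 0.3, -3.5]
opening: 0.0108
```

```bash
python3 - <<'E'
from h import *
togo((.4438,.1075),.147)
E
```

```text
pos [ 0.5592 -0.3283  0.2826] psi 1.421 twist deg -17.01 | after twist: x 0.448 y -0.0504 z None
```

>>> servo_tool --targets '[[[0,0,0,0,-8.5],[0,0,0,0,-8.5],[0,0.056,-0.0063,0,0],[0,0.056,-0.0063,0,0],[0,0.056,-0.0063,0,0],[0,0.056,-0.0063,0,0],[0,0.056,-0.0063,0,0],[0,0.056,-0.0063,0,0],[0,0.056,-0.0063,0,0],[0,0.056,-0.0063,0,0]]]'

```text
t: 33.2
eef_pos: [0.4427, 0.1088, 0.2816]
tool_rot: [-0.0, 0.653, 0.757, -0.001]
force: [1.0, 0.3, -2.9]
opening: 0.0106
```

>>> servo_tool --targets '[[[0,0,0,0.03,0],[0,0,0,0.03,0],[0,0,0,0.01,0],[0,0,0,0,0],[0,0,0,0,0]]]'

```text
t: 33.83
eef_pos: [0.4443, 0.1076, 0.2132]
tool_rot: [0.0, 0.653, 0.757, 0.0]
force: [0.1, -0.6, -2.5]
opening: 0.0105
```

```bash
python3 - <<'E'
from h import *
s=env.observe();p=s['eef_pos'];zb=p[2]-.0235
look('l_side',(.4436,.108),zb+.002,zb+.018,.13,'side')
togo((.4438,.1075),.147,.1835)
E
```

```text
l_side n 2801 c [0.44   0.1102] [132.  155.8] ang 0.144 zmed 0.2046
pos [0.4444 0.1075 0.2133] psi 1.7174 twist deg -0.02 | after twist: x 0.0 y -0.0006 z 0.0298
```

View pics/l_side.png

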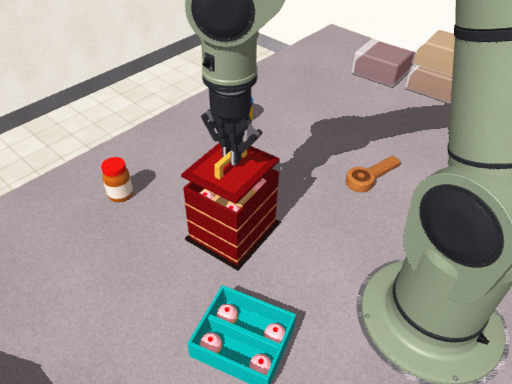

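The lid is level above the pink tray and aligned within 0.5 mm in the side camera. Lowering.

>>> servo_tool --targets '[[[0,0,-0.0005,0.01,0],[0,0,0,0.008,0],[0,0,0,0.005,0],[0,0,0,0.003,0],[0,0,0,0.0015,0],[0,0,0,0,0],[0,0,0,0,0]]]'

```text
t: 34.75
eef_pos: [0.4435, 0.1074, 0.1851]
tool_rot: [0.0, 0.653, 0.757, 0.0]
force: [-0.0, -0.6, -3.5]
opening: 0.0108
```

>>> servo_tool --targets '[[[0,0,0,0.001,0],[0,0,0,0.0013,0],[0,0,0,0,0],[0,0,0,0,0]]]'

```text
t: 35.25
eef_pos: [0.4436, 0.1075, 0.1837]
tool_rot: [0.001, 0.653, 0.757, 0.0]
force: [-7.4, -3.7, 23.4]
opening: 0.0108
```

>>> servo_tool --targets '[[[0,0,0,-0.0007,0],[0,0,0,0,0],[0.5,0,0,0,0],[0.5,0,0,0,0],[0.5,0,0,0,0],[0.5,0,0,-0.02,0],[0.5,0,0,-0.04,0],[0.5,0,0,-0.04,0],[0.5,0,0,-0.02,0],[0.5,0,0,0,0]]]'

```text
t: 36.5
eef_pos: [0.444, 0.1075, 0.3045]
tool_rot: [0.001, 0.653, 0.757, 0.001]
force: [-0.3, -0.4, -0.4]
opening: 0.0429
```

```bash
python3 - <<'E'
from h import *
look('w10',(.4436,.108),.162,.185)
look('d10',(.4436,.108),.16,.18,.13,'side')
im,d,c=snap('wrist');P=pts(d,c);hsv=cv2.cvtColor(im,cv2.COLOR_RGB2HSV)
m=((hsv[...,0]<12)|(hsv[...,0]>168))&(hsv[...,1]>110)&(abs(P[...,2]-.173)<.006)
q=P[m];A=np.c_[q[:,:2]-q[:,:2].mean(0),np.ones(len(q))];print('lid plane',np.linalg.lstsq(A,q[:,2],rcond=None)[0].round(4))
im,d,c=snap('scene');save('end',im);P=pts(d,c)
for k,(u,v) in dict(jar=(218,262),tin=(141,160),mould=(265,120)).items(): print(k,P[v,u].round(3))
print(env.observe()['force'])
E
```

```text
w10 n 24529 c [0.4444 0.1082] [132.8 153.1] ang 0.152 zmed 0.1742
d10 n 3309 c [0.4391 0.1112] [132.1 153.4] ang 0.156 zmed 0.175
lid plane [ 1.000e-04 -1.300e-03  1.742e-01]
jar [0.738 0.221 0.1  ]
tin [ 0.748 -0.227  0.069]
mould [ 0.319 -0.245  0.03 ]
[-0.1249718   0.17929659  0.35011987]
```

View pics/d10.png

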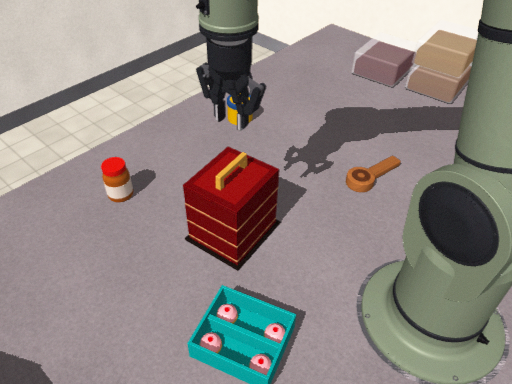

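The lid panel is level and at its seated height: 0.1742, against 0.173 plus the same 1.2 mm bias seen on the table. The stack is square, the gripper is clear and the bystanders haven't moved. Handing in.

```bash
python3 -c "
from rig import env
print(env.close_job())"
```

```text
the job is handed in; nothing more can be done
None
```

The gift box is packed and handed in at about 36.7 s: brown, green and pink trays on the base, then the lid. I pinched each piece at its bar or handle, lowered it until light contact and then released it. The hand-in gave no verdict.

**Last checks:**
- **Heights:** The tray rims read 0.0676, 0.1166 and 0.1656 m and the lid top 0.1742 m. All are at seated height once the camera's 0.7–1.2 mm bias is taken off.
- **Level:** The lid's slope is about 0.001 rad.
- **Square:** In the side camera, each piece sat within about 2 mm of the one below, and angles agreed within about 0.01 rad.
- **Bystanders:** The jar, tin and mould read within 1 mm of where they started. The gripper was clear of everything.

**Checks that disagreed:**
- **Rectangle fits:** OpenCV's rectangle fit gave wrong sizes on dense points, so I replaced it with an angle sweep. Several fits were still thrown off by stray or missing pixels, mainly in the wrist camera. For green and pink I found the centre from the rim edges instead. One scene-camera fit of the held pink tray was unusable, so I ignored it.
- **Contact force:** Setting down the brown tray peaked at 38 N on the wrist, more than I intended but well under the 120 N limit.

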